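# Hang the peg basket on the rack and hold it against the sprung plate

### The arm

A 6-joint arm with a two-finger parallel gripper is mounted at the origin on the work surface. World frame = base frame: x ahead of the robot, y to its left, z up, the work surface at z = 0. Lengths are in m, angles in rad, forces in N, time in s.
With the tool pointing down it reaches from about 0.25 to 0.725 m from the base axis. Payload 4 kg.
Tool frame: the origin (TCP) lies at the very end of the fingers, on their centre line; the grasp point (between the pads) lies 19 mm behind it; z points along the fingers, y is the line along which they close (so a half turn about z gives the same grasp; the last joint's range is limited). The gripper opens to 85 mm and grips with 20 to 120 N. Pads are 22 mm wide; open, the fingers measure 114 mm over their backs; the gripper's body (76 mm by 85 mm) begins 54 mm behind the grasp point. The pads swing forward as they close: fully open they stand 13 mm farther back than shut.
Start: joints at [-1.326, 0.241, 0.005, 1.335, 0, 1.571], TCP at [0.121, -0.485, 0.231] pointing down, gripper open.
Joint ranges: [-2.72, 2.72], [-1.05, 1.87], [-1.09, 1.28], [-1.99, 2.15], [-1.42, 1.44], [-3.14, 3.14]. Speed limits (rad/s): [2.79, 2.79, 3.14, 3.14, 3.14, 3.14].

### API

Orientations are given as a unit quaternion [x, y, z, w].
In Python, from workcell import monitor, viewer, job gives the robot as it stands.
- The arm moves only by the tool arm_command, never from a script. Its argument "increments" is a list of rows, each an object of numbers: "dx", "dy", "dz": the shift along the tool's x, y, z in cm; "wx", "wy", "wz": the turn, a rotation vector about the tool's x, y, z in rad; "grip": the finger opening in cm, from 0 to 8.54. In form: [{"dx": .., "dy": .., "dz": .., "wx": .., "wy": .., "wz": .., "grip": ..}, ...]. A call has 1 to 10 rows; each row is the pose to reach, as a shift and turn from the pose commanded when the call began, along the tool's axes at that moment; what a row does not reach only later rows make up. A row lasts 1/10 s, in which the tool goes at most 50 mm and 8.59 degrees, less where a joint would pass 70% of its speed; a pose out of reach is approached as far as the arm can. A call with a gripper value outside its range is refused whole. The fingers move at their own pace and stop on an object; the grip force is fixed at half the most. Time passes only in rows, so rows that repeat a pose let the fingers close. It gives the time, the measured TCP pose, the force, the opening and the grip force at its end, in the units of the state.
- monitor.get_obs(): the state, without advancing time (a new reading comes with each control period).
- viewer.camera(name): name is "side" or "top"; returns (picture, depth): 420x560x3 uint8, red, green, blue; 420x560 float32, m along the optical axis (not along the pixel's ray), 0 where there is no reading.
- viewer.get_calibration(name): a dict with "fovy" (degrees; the focal length in pixels is half the picture's height over the tangent of half this angle, whatever the lens; pixels are square), "cx", "cy" (the principal point, pixels), "view" (4x4, takes a point from world to camera coordinates). Camera axes: x right, y up, looking along -z (the intrinsics and any distortion apply to the point x, -y, -z); pixel columns grow to the right and rows downward; lengths in m; the calibration is good to about 2 mm. A picture is of the moment at which its call begins. get_calibration takes no time and is no camera call.
- job.job_done(): hands the job in; it is judged then, once.
The state is a dict: "clock": time; "joint_pos": joint angles; "joint_vel": joint speeds; "tau": joint torques, N m; "eef_pos": TCP position; "tool_rot": TCP orientation; "ft_force": force on the tool from outside, world axes, zero at the start; "ft_torque": the same for the moment, N m; "grip_width": finger opening in m; "grasp_force": force on a finger pad.
Only numpy, scipy, OpenCV 4.12 (cv2) and the standard library are available. Lean on these libraries where they do the work, as an engineer would, in place of code of your own. Each camera call takes 0.05 s, during which the arm holds its last target. There are 200 camera calls.

### The job

Hang the peg basket by its handle on the two prongs of the rack and let go of it, so that it hangs there by itself. Then push the basket straight and level against the rack's sprung plate until the plate is about half way in (not bottomed out), and finish while still pushing steadily: you are the third hand while I screw the basket on from behind. Leave the other things on the cart where they are.

Things in the scene. Friction and masses are not known exactly. Their poses are not given: they have to be found in the camera images.
- basket: Grey plastic peg basket, an open box 140 mm along its x, 120 mm along y (outer), 75 mm tall, walls 4 mm, 0.2 to 0.42 kg, empty. Black slots in the two long sides (front and back). Origin: centre of its underside; z up; same when turned half round. Bow handle over its middle: uprights 8 mm thick at x = -66 and +66 mm on the short sides, joined by a bar. Starts on the cart, on the rack's -y side.
- bar (a point): Middle of the basket's handle bar: round, 10 mm in diameter, 140 mm long along the basket's x, centre 125 mm above the underside and 50 mm above the rim (45 mm free beneath it). Best gripped from above in its middle, fingers closing along the basket's y, so that the prongs can pass under it either side of the fingers.
- rack: White rack fixed on the cart. Origin: on the cart top under the middle of its upright board's front face; z up, x along the board; the front looks to its own -y (roughly world -y). Board 180 wide, 168 tall, 12 mm thick, foot 80 mm deep behind. Two steel prongs, 8 mm in diameter, at x = -42 and +42 mm: top at z = 150 mm, level from y = 0 to -132 mm, then tips turned up to y = -146, z = 164 mm.
- hang (a point): Good place to lay the middle of the handle bar on the prongs, in the rack's frame x = 0, y = -112, z = 155 mm (the bar's centre when hung; bar along the rack's x). The hung basket's underside is then at z = 30, its rim at z = 105 mm, its back 17 mm short of the plate. Come from the rack's -y side with the bar above the tips and the rim below the prongs. The bar can slide along the prongs.
- plate (a joint): How far the rack's sprung plate is pushed in, m: 0 out, 0.024 bottomed out; half way is 0.012. It slides straight along the rack's +y against a spring of 0.8 N per mm (about 10 N at half way), with no other resistance.
- plate_face (a point): Centre of the sprung plate's front face: grey, 110 mm wide, z = 35 to 110 mm, at rack y = -35 mm when out; moves with the plate. The hung basket is pressed on it by pushing the middle of the basket's far wall (120 mm from the plate) with closed fingertips, 10 to 40 mm below the rim, the gripper leaning back about 0.45 rad (or upright within 20 mm of the rim) to clear handle and prongs.
- jug: Teal closed detergent jug with white cap, 100 x 130 mm, 225 mm tall, near the cart's far corner; leave alone. Origin under its centre.
- ball: Hard silicone dosing ball with a flat foot, dark, 80 mm in diameter, 70 mm tall; leave alone. Origin under its centre.
- brush: Stiff scrubbing brush, wooden back with a bow grip, 150 x 50 mm, 75 mm tall, bristles down; leave alone. Origin under its centre.
- tub: White round tub with a screw lid, 80 mm in diameter, 110 mm tall; leave alone. Origin under its centre.
- pin0: Wooden clothespin lying flat, 75 x 14 mm, 11 mm tall, on the far part of the cart; leave alone. Origin under its centre.
- pin1: Like pin0, on the near edge of the cart between basket and rack; leave alone.
- pin2: Like pin0, on the near edge of the cart towards its -y end; leave alone.

How it is judged:
By the outcome, as a careful person would: the job done as asked, in the order asked, and still so for the second after the job is handed in, while the arm keeps its last pose, push and grip.
It also fails if it takes over 58 s, if anything falls off the work surface, if the arm or the gripper's body presses on something with over 40 N, if the wrist force passes 120 N, or if a joint passes its speed limit or range.

## Working session

There is one attempt and no reset: what is moved stays moved. The work goes in short steps, Python scripts to look and compute and a tool call to move; the robot and the scene stay as the last step left them, time stands still between calls to the robot, and variables do not carry over. Pictures are saved under pics/ and viewed, at most 10 in all, crops included, and the job is handed in when it is done.

Besides the shell and the picture viewer there is one more tool, called after "Call:" as name(argument=value, ...) on one line, values as JSON. arm_command: Moves the arm, as the interface text tells. Its arguments: {"type":"object","properties":{"increments":{"type":"array","items":{"type":"object","properties":{"dx":{"type":"number"},"dy":{"type":"number"},"dz":{"type":"number"},"wx":{"type":"number"},"wy":{"type":"number"},"wz":{"type":"number"},"grip":{"type":"number"}}}}},"required":["increments"]}

```bash
mkdir -p pics; ls
cat > h.py <<'E'
import numpy as np, cv2
from workcell import monitor, viewer, job
from scipy.spatial.transform import Rotation as R
def shot(n,save=None):
    im,d=viewer.camera(n); im=np.array(im); d=np.array(d)
    if save: cv2.imwrite('pics/'+save,im[:,:,::-1])
    return im,d
def world(n,d):
    c=viewer.get_calibration(n); H,W=d.shape; f=H/2/np.tan(np.radians(c['fovy'])/2)
    u,v=np.meshgrid(np.arange(W),np.arange(H))
    P=np.stack([(u-c['cx'])/f*d,-(v-c['cy'])/f*d,-d,np.ones_like(d)],-1)
    return (P@np.linalg.inv(c['view']).T)[...,:3]
def st():
    o=monitor.get_obs()
    for k in('clock','joint_pos','eef_pos','tool_rot','ft_force','grip_width','grasp_force'): print(k,np.round(o[k],4))
    return o
E
python3 - <<'E'
from h import *
st()
for n in('side','top'):
    c=viewer.get_calibration(n); print(c)
    im,d=shot(n,n+'0.png'); np.savez('pics/'+n+'0.npz',im=im,d=d); print((d>0).mean(),d[d>0].min(),d.max())
E
```

```text
pics
clock 0.0
joint_pos [-1.326   0.2414  0.0037  1.3352  0.      1.5708]
eef_pos [ 0.121  -0.4845  0.2304]
tool_rot [ 9.925e-01  1.221e-01 -1.000e-04 -1.000e-03]
ft_force [ 0.5533 -0.4814 -0.7086]
grip_width 0.0854
grasp_force 0.0
{'fovy': 49.3642389377696, 'cx': 281.4096266298667, 'cy': 208.1895168491514, 'view': array([[ 0.81487761, -0.57957074, -0.00849917, -0.5278868 ],
       [ 0.40525705,  0.55918619,  0.72324099, -0.29932421],
       [-0.4144167 , -0.59279724,  0.69054343, -0.93250456],
       [ 0.        ,  0.        ,  0.        ,  1.        ]])}
0.9959948979591837 0.21565026 3.57811
{'fovy': 45.60209485318654, 'cx': 275.782247749982, 'cy': 216.39944097247678, 'view': array([[ 0.01072198, -0.99990402, -0.00877429, -0.06348868],
       [ 0.99760089,  0.0100963 ,  0.06848743, -0.61772558],
       [-0.06839227, -0.00948756,  0.99761339, -1.42175118],
       [ 0.        ,  0.        ,  0.        ,  1.        ]])}
0.9963307823129252 1.1025468 2.3091924
```

View pics/top0.png

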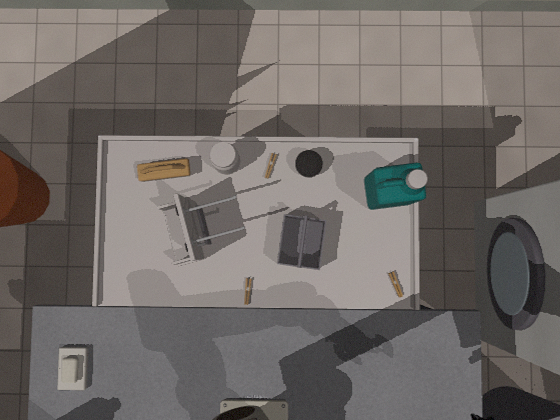

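View pics/side0.png

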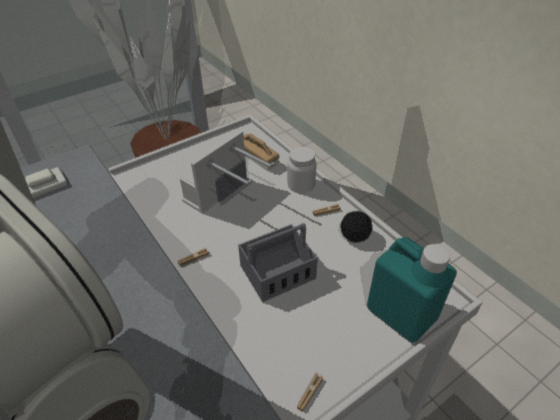

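Top view: the basket is at (302,241) with its bar running roughly up the picture. The rack board runs from (178,197) to (197,262), with prong tips near (280,180) and (288,208). The side view shows the same layout, with nothing between the basket and the tips.

Run:
```python
from h import *
Z={n:np.load(f'pics/{n}0.npz') for n in('top','side')}
W={n:world(n,Z[n]['d']) for n in Z}
t=W['top']
for p in[(110,200),(350,280),(330,150),(300,300)]: print('cart',p,t[p[1],p[0]].round(4))
q=W['side']
for p in[(200,240),(330,330)]: print('cart side',p,q[p[1],p[0]].round(4))
zc=np.median(t[270:300,310:380,2]); print('zc',zc)
def rect(P,name):
    P=P.astype(np.float32); (c,s,a)=cv2.minAreaRect(P[:,:2]*1000); b=cv2.boxPoints((c,s,a)); 
    print(name,len(P),'c',np.round(c,1),'s',np.round(s,1),'ang',round(a,2),'z',np.percentile(P[:,2],[2,50,98]).round(4)); print(b.round(0).tolist())
def reg(n,x0,x1,y0,y1,z0,z1):
    p=W[n]; m=np.zeros(p.shape[:2],bool); v,u=np.mgrid[:420,:560]
    m=(u>=x0)&(u<=x1)&(v>=y0)&(v<=y1)&(p[...,2]-zc>z0)&(p[...,2]-zc<z1); return p[m]
rect(reg('top',270,340,205,280,.066,.09),'rim')
rect(reg('top',270,340,205,280,.11,.14),'bar')
rect(reg('top',165,212,185,270,.155,.18),'boardtop')
P=reg('top',185,300,170,245,.13,.175); 
print('prong pts',len(P)); 
# cluster prongs
from scipy.cluster.vq import kmeans2
for n in('top','side'):
    m=reg('top',205,300,170,245,.12,.175) if n=='top' else reg('side',205,330,140,230,.12,.175)
    print(n,len(m)); 
    if len(m)>10: print(m[::max(1,len(m)//25)].round(3).tolist())
rect(reg('side',225,330,220,310,.066,.082),'rim side')
rect(reg('side',225,330,220,310,.11,.14),'bar side')
```

```text
cart (110, 200) [ 0.6633  0.4322 -0.0009]
cart (350, 280) [ 4.370e-01 -2.741e-01 -2.000e-04]
cart (330, 150) [ 0.8171 -0.2144  0.0046]
cart (300, 300) [ 0.3782 -0.1294  0.0032]
cart side (200, 240) [ 4.441e-01  6.960e-02 -2.000e-04]
cart side (330, 330) [ 0.5451 -0.3219  0.0009]
zc 0.00034434084652190666
rim 267 c [ 545.6 -128.7] s [119.8 140.1] ang 82.46 z [0.0674 0.075  0.0803]
[[468.0, -179.0], [607.0, -197.0], [623.0, -78.0], [484.0, -60.0]]
bar 208 c [ 545.3 -128.7] s [ 14.2 138.7] ang 82.32 z [0.1218 0.1291 0.1352]
[[476.0, -127.0], [613.0, -145.0], [615.0, -131.0], [478.0, -112.0]]
boardtop 382 c [579.4 179.3] s [ 98.2 156.3] ang 75.41 z [0.1562 0.1675 0.1722]
[[491.0, 151.0], [643.0, 112.0], [667.0, 207.0], [516.0, 246.0]]
prong pts 481
top 229
[[0.664, 0.052, 0.161], [0.659, 0.06, 0.151], [0.656, 0.065, 0.154], [0.654, 0.076, 0.154], [0.651, 0.092, 0.15], [0.652, 0.068, 0.15], [0.649, 0.084, 0.149], [0.646, 0.1, 0.15], [0.643, 0.116, 0.148], [0.641, 0.13, 0.144], [0.64, 0.105, 0.153], [0.635, 0.123, 0.15], [0.578, 0.046, 0.152], [0.575, 0.057, 0.145], [0.575, 0.032, 0.153], 
[... 448 characters left out ...]
5, 0.167, 0.168], [0.564, 0.169, 0.16], [0.579, 0.173, 0.148], [0.595, 0.178, 0.135], [0.632, 0.128, 0.145], [0.536, 0.16, 0.162], [0.567, 0.169, 0.14], [0.648, 0.091, 0.148], [0.56, 0.169, 0.133], [0.657, 0.05, 0.16], [0.545, 0.139, 0.149], [0.547, 0.163, 0.127], [0.526, 0.16, 0.13], [0.558, 0.087, 0.152], [0.565, 0.057, 0.15], [0.576, 0.025, 0.154], [0.584, -0.132, 0.129], [0.59, -0.139, 0.124]]
rim side 684 c [ 543.9 -129.6] s [124.2 141.8] ang 82.42 z [0.0669 0.074  0.079 ]
[[465.0, -182.0], [606.0, -200.0], [622.0, -77.0], [482.0, -59.0]]
bar side 332 c [ 543.4 -131.4] s [ 14.7 140.1] ang 82.29 z [0.1129 0.1285 0.1326]
[[473.0, -129.0], [612.0, -148.0], [614.0, -134.0], [475.0, -115.0]]
```

Run:
```python
from h import *
W={n:world(n,np.load(f'pics/{n}0.npz')['d']) for n in('top','side')}
for n in W:
    p=W[n].reshape(-1,3); k=(p[:,2]>.14)&(p[:,2]<.162)&(p[:,1]>.03)&(p[:,1]<.13)&(p[:,0]>.5)&(p[:,0]<.7); p=p[k]
    for nm,s in(('near',p[:,0]<.605),('far',p[:,0]>=.605)):
        q=p[s]; 
        if len(q)<8: continue
        vx,vy,x0,y0=cv2.fitLine(q[:,:2].astype(np.float32),cv2.DIST_HUBER,0,.001,.001).ravel(); 
        if vy<0: vx,vy=-vx,-vy
        print(n,nm,len(q),'ang',np.degrees(np.arctan2(-vx,vy)).round(2),'x at y=.1',round(x0+(.1-y0)*vx/vy,4),'z',np.median(q[:,2]).round(4), 'ymin')
# board front face from side
p=W['side'].reshape(-1,3); k=(p[:,2]>.12)&(p[:,2]<.162)&(p[:,1]>.14)&(p[:,1]<.24)&(p[:,0]>.47)&(p[:,0]<.7); q=p[k]
vx,vy,x0,y0=cv2.fitLine(q[:,:2].astype(np.float32),cv2.DIST_HUBER,0,.001,.001).ravel(); print('board face',len(q),np.degrees(np.arctan(vy/vx)),x0,y0)
r=q[:,1]-(y0+(q[:,0]-x0)*vy/vx); print('res',np.percentile(r,[5,50,95]))
p=W['top'].reshape(-1,3); k=(p[:,2]>.163)&(p[:,2]<.175)&(p[:,1]>.12)&(p[:,1]<.26)&(p[:,0]>.47)&(p[:,0]<.7);q=p[k]; c,s,a=cv2.minAreaRect((q[:,:2]*1000).astype(np.float32)); print('boardtop',len(q),c,s,a)
for n in W:
    p=W[n].reshape(-1,3); k=(p[:,2]>.158)&(p[:,2]<.18)&(p[:,1]>-.02)&(p[:,1]<.09)&(p[:,0]>.5)&(p[:,0]<.72); print(n,'tips',p[k].round(3).tolist())
```

```text
top near 118 ang 15.99 x at y=.1 0.5587 z 0.1497 ymin
top far 96 ang 16.26 x at y=.1 0.6459 z 0.1502 ymin
side near 115 ang 15.83 x at y=.1 0.5553 z 0.1496 ymin
side far 102 ang 16.53 x at y=.1 0.6416 z 0.1494 ymin
board face 735 15.840516 0.5913691 0.17667565
res [-0.0146797   0.00025824  0.00359848]
boardtop 311 (579.36474609375, 180.26116943359375) (178.54974365234375, 12.502971649169922) 15.934462547302246
top tips [[0.664, 0.052, 0.161], [0.664, 0.049, 0.162], [0.661, 0.054, 0.159], [0.661, 0.052, 0.161], [0.661, 0.049, 0.164], [0.658, 0.051, 0.163], [0.658, 0.049, 0.164], [0.658, 0.046, 0.162], [0.656, 0.054, 0.159], [0.583, 0.029, 0.161], [0.583, 0.027, 0.163], [0.58, 0.032, 0.16], [0.58, 0.029, 0.161], [0.58, 0.027, 0.162], [0.58, 0.024, 0.164], [0.578, 0.029, 0.161], [0.577, 0.026, 0.166], [0.578, 0.024, 0.161], [0.575, 0.029, 0.159]]
side tips [[0.659, 0.049, 0.163], [0.657, 0.05, 0.16], [0.657, 0.047, 0.163], [0.66, 0.046, 0.162], [0.654, 0.047, 0.161], [0.657, 0.046, 0.16], [0.576, 0.028, 0.161], [0.576, 0.025, 0.163], [0.579, 0.023, 0.163], [0.575, 0.026, 0.16], [0.577, 0.025, 0.16], [0.576, 0.02, 0.164], [0.579, 0.02, 0.162], [0.575, 0.023, 0.159]]
```

Call:
arm_command(increments=[{"dx": 5,"dy": -2.4,"wz": -0.15,"grip": 8.5},{"dx": 9,"dy": -4.4,"wz": -0.3,"grip": 8.5},{"dx": 13.5,"dy": -6.6,"wz": -0.45,"grip": 8.5},{"dx": 18,"dy": -8.7,"wz": -0.6,"grip": 8.5},{"dx": 22.5,"dy": -10.9,"wz": -0.75,"grip": 8.5},{"dx": 27,"dy": -13.1,"wz": -0.9,"grip": 8.5},{"dx": 31.5,"dy": -15.3,"wz": -1.05,"grip": 8.5},{"dx": 36,"dy": -17.5,"wz": -1.2,"grip": 8.5},{"dx": 40.5,"dy": -19.7,"wz": -1.35,"grip": 8.5},{"dx": 45,"dy": -21.8,"wz": -1.5,"grip": 8.5}])

```text
validation failed for argument at $.in...
```

```bash
cat >> h.py <<'E'
def to(p,yaw=None,tilt=0.0):
    """increments (cm, rotvec) from current pose to TCP p; tool-x yaw (deg, world), lean about that x axis (rad)"""
    o=st(); r=R.from_quat(o['tool_rot'])
    print('d cm',(r.inv().apply(np.array(p)-o['eef_pos'])*100).round(2))
    x=r.as_matrix()[:,0]; print('tool x yaw',np.degrees(np.arctan2(x[1],x[0])).round(2))
    if yaw is not None:
        T=R.from_euler('z',yaw,degrees=True)*R.from_euler('x',np.pi+tilt)
        print('rotvec',(r.inv()*T).as_rotvec().round(4))
E
python3 -c "
from h import *
to([.5445,-.130,.17],172.4)"
```

```text
clock 0.1
joint_pos [-1.326   0.2413  0.0038  1.3352 -0.      1.5708]
eef_pos [ 0.121  -0.4845  0.2305]
tool_rot [ 9.925e-01  1.221e-01 -1.000e-04 -9.000e-04]
ft_force [ 0.495  -0.6124  0.4548]
grip_width 0.0852
grasp_force 0.0
d cm [ 49.68 -24.12   6.1 ]
tool x yaw 14.03
rotvec [-5.0000e-04 -2.6000e-03 -2.7641e+00]
```

Call:
arm_command(increments=[{"dx": 4.5,"dy": -2.2,"dz": 0,"wx": 0,"wy": 0,"wz": -0.15,"grip": 8.5},{"dx": 9,"dy": -4.4,"dz": 0,"wx": 0,"wy": 0,"wz": -0.3,"grip": 8.5},{"dx": 13.5,"dy": -6.6,"dz": 0,"wx": 0,"wy": 0,"wz": -0.45,"grip": 8.5},{"dx": 18,"dy": -8.7,"dz": 0,"wx": 0,"wy": 0,"wz": -0.6,"grip": 8.5},{"dx": 22.5,"dy": -10.9,"dz": 0,"wx": 0,"wy": 0,"wz": -0.75,"grip": 8.5},{"dx": 27,"dy": -13.1,"dz": 0,"wx": 0,"wy": 0,"wz": -0.9,"grip": 8.5},{"dx": 31.5,"dy": -15.3,"dz": 0,"wx": 0,"wy": 0,"wz": -1.05,"grip": 8.5},{"dx": 36,"dy": -17.5,"dz": 0,"wx": 0,"wy": 0,"wz": -1.2,"grip": 8.5},{"dx": 40.5,"dy": -19.7,"dz": 0,"wx": 0,"wy": 0,"wz": -1.35,"grip": 8.5},{"dx": 45,"dy": -21.8,"dz": 0,"wx": 0,"wy": 0,"wz": -1.5,"grip": 8.5}])

```text
clock: 1.1
eef_pos: [0.5059, -0.1628, 0.231]
tool_rot: [0.64, 0.768, -0.0, -0.0]
ft_force: [0.8, -1.4, -0.1]
grip_width: 0.0849
grasp_force: 0.0
```

```bash
python3 -c "
from h import *
to([.5445,-.130,.17],172.4)"
```

```text
clock 1.1
joint_pos [-3.1130e-01  3.0380e-01  8.9200e-02  1.3568e+00 -2.0000e-04  1.0790e+00]
eef_pos [ 0.5059 -0.1628  0.231 ]
tool_rot [ 6.405e-01  7.680e-01 -2.000e-04 -3.000e-04]
ft_force [ 0.7954 -1.3871 -0.1157]
grip_width 0.0849
grasp_force 0.0
d cm [2.53 4.39 6.09]
tool x yaw 100.34
rotvec [-5.0000e-04 -5.0000e-04 -1.2576e+00]
```

Call:
arm_command(increments=[{"dx": 2.5,"dy": 4.4,"dz": 0,"wx": 0,"wy": 0,"wz": -0.15,"grip": 8.5},{"dx": 2.5,"dy": 4.4,"dz": 0,"wx": 0,"wy": 0,"wz": -0.3,"grip": 8.5},{"dx": 2.5,"dy": 4.4,"dz": 0,"wx": 0,"wy": 0,"wz": -0.45,"grip": 8.5},{"dx": 2.5,"dy": 4.4,"dz": 0,"wx": 0,"wy": 0,"wz": -0.6,"grip": 8.5},{"dx": 2.5,"dy": 4.4,"dz": 1,"wx": 0,"wy": 0,"wz": -0.75,"grip": 8.5},{"dx": 2.5,"dy": 4.4,"dz": 2,"wx": 0,"wy": 0,"wz": -0.9,"grip": 8.5},{"dx": 2.5,"dy": 4.4,"dz": 3,"wx": 0,"wy": 0,"wz": -1.05,"grip": 8.5},{"dx": 2.5,"dy": 4.4,"dz": 4,"wx": 0,"wy": 0,"wz": -1.2,"grip": 8.5},{"dx": 2.5,"dy": 4.4,"dz": 5,"wx": 0,"wy": 0,"wz": -1.258,"grip": 8.5},{"dx": 2.5,"dy": 4.4,"dz": 6,"wx": 0,"wy": 0,"wz": -1.258,"grip": 8.5}])

```text
clock: 2.1
eef_pos: [0.5435, -0.1322, 0.1703]
tool_rot: [0.069, 0.998, 0.0, -0.001]
ft_force: [-0.4, 0.3, 0.1]
grip_width: 0.0848
grasp_force: 0.0
```

```bash
python3 -c "
from h import *
to([.5445,-.130,.106],172.4); shot('side','side1.png')"
```

```text
clock 2.1
joint_pos [-0.2387  0.3904  0.0539  1.2354  0.     -0.0997]
eef_pos [ 0.5435 -0.1322  0.1703]
tool_rot [ 6.940e-02  9.976e-01  1.000e-04 -5.000e-04]
ft_force [-0.3636  0.2869  0.0608]
grip_width 0.0848
grasp_force 0.0
d cm [-0.08  0.24  6.43]
tool x yaw 172.04
rotvec [ 0.0001 -0.0011 -0.0063]
```

View pics/side1.png

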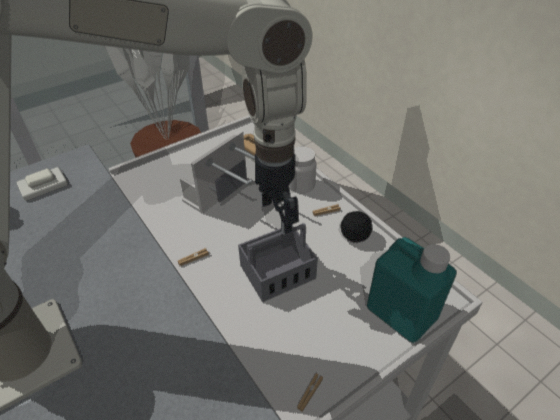

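The gripper at (280,205) is centred above the handle bar. Next I descend and close.

Call:
arm_command(increments=[{"dx": 0,"dy": 0.2,"dz": 1.5,"wx": 0,"wy": 0,"wz": 0,"grip": 8.5},{"dx": 0,"dy": 0.2,"dz": 3,"wx": 0,"wy": 0,"wz": 0,"grip": 8.5},{"dx": 0,"dy": 0.2,"dz": 4.5,"wx": 0,"wy": 0,"wz": 0,"grip": 8.5},{"dx": 0,"dy": 0.2,"dz": 5.5,"wx": 0,"wy": 0,"wz": 0,"grip": 8.5},{"dx": 0,"dy": 0.2,"dz": 6.4,"wx": 0,"wy": 0,"wz": 0,"grip": 8.5},{"dx": 0,"dy": 0.2,"dz": 6.4,"wx": 0,"wy": 0,"wz": 0,"grip": 4},{"dx": 0,"dy": 0.2,"dz": 6.4,"wx": 0,"wy": 0,"wz": 0,"grip": 0},{"dx": 0,"dy": 0.2,"dz": 6.4,"wx": 0,"wy": 0,"wz": 0,"grip": 0},{"dx": 0,"dy": 0.2,"dz": 6.4,"wx": 0,"wy": 0,"wz": 0,"grip": 0},{"dx": 0,"dy": 0.2,"dz": 6.4,"wx": 0,"wy": 0,"wz": 0,"grip": 0}])

```text
clock: 3.15
eef_pos: [0.5445, -0.1304, 0.1079]
tool_rot: [0.069, 0.998, 0.0, 0.001]
ft_force: [0.4, 4.3, 2.8]
grip_width: 0.0119
grasp_force: 2.3
```

Call:
arm_command(increments=[{"dx": 0,"dy": 0,"dz": 0,"wx": 0,"wy": 0,"wz": 0,"grip": 0},{"dx": 0,"dy": 0,"dz": 0,"wx": 0,"wy": 0,"wz": 0,"grip": 0},{"dx": 0,"dy": 0,"dz": 0,"wx": 0,"wy": 0,"wz": 0,"grip": 0},{"dx": 0,"dy": 0,"dz": 0,"wx": 0,"wy": 0,"wz": 0,"grip": 0}])

```text
clock: 3.55
eef_pos: [0.5446, -0.13, 0.1078]
tool_rot: [0.069, 0.998, 0.0, 0.001]
ft_force: [0.4, 3.3, 3.1]
grip_width: 0.0078
grasp_force: 58.6
```

Call:
arm_command(increments=[{"dx": 0,"dy": 0,"dz": -0.5,"wx": 0,"wy": 0,"wz": 0,"grip": 0},{"dx": 0,"dy": 0,"dz": -1.3,"wx": 0,"wy": 0,"wz": 0,"grip": 0},{"dx": 0,"dy": 0,"dz": -2.2,"wx": 0,"wy": 0,"wz": 0,"grip": 0},{"dx": 0,"dy": 0,"dz": -3.1,"wx": 0,"wy": 0,"wz": 0,"grip": 0},{"dx": 0,"dy": 0,"dz": -4,"wx": 0,"wy": 0,"wz": 0,"grip": 0},{"dx": 0,"dy": 0,"dz": -4.8,"wx": 0,"wy": 0,"wz": 0,"grip": 0},{"dx": 0,"dy": 0,"dz": -5.3,"wx": 0,"wy": 0,"wz": 0,"grip": 0},{"dx": 0,"dy": 0,"dz": -5.3,"wx": 0,"wy": 0,"wz": 0,"grip": 0}])

```text
clock: 4.35
eef_pos: [0.5447, -0.1305, 0.1614]
tool_rot: [0.069, 0.998, -0.0, 0.001]
ft_force: [0.1, -0.1, -3.8]
grip_width: 0.0079
grasp_force: 58.4
```

```bash
python3 -c "
from h import *
to([.640,-.038,.1615],196); shot('side','side2.png')"
```

```text
clock 4.35
joint_pos [-0.2352  0.3953  0.0374  1.2109 -0.     -0.0964]
eef_pos [ 0.5447 -0.1305  0.1614]
tool_rot [ 6.940e-02  9.976e-01 -2.000e-04  1.000e-03]
ft_force [ 0.1273 -0.0591 -3.7749]
grip_width 0.0079
grasp_force 58.4231
d cm [-8.150e+00  1.048e+01  1.000e-02]
tool x yaw 172.05
rotvec [-0.0006  0.0019 -0.4181]
```

View pics/side2.png

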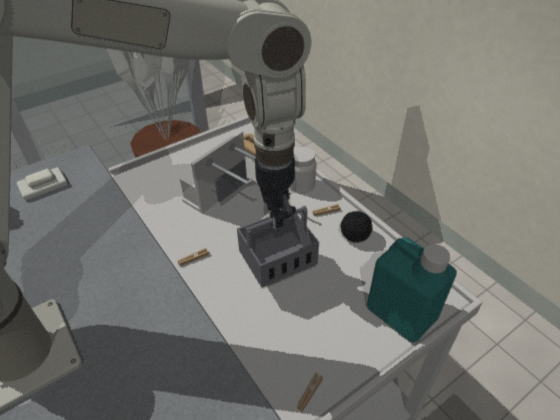

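The basket is lifted and level, centred near (278,245). Next I go diagonally to the pre-hang point while turning the bar parallel to the rack.

Call:
arm_command(increments=[{"dx": -0.3,"dy": 0.4,"dz": 0,"wx": 0,"wy": 0,"wz": -0.02,"grip": 0},{"dx": -1,"dy": 1.3,"dz": 0,"wx": 0,"wy": 0,"wz": -0.06,"grip": 0},{"dx": -2,"dy": 2.6,"dz": 0,"wx": 0,"wy": 0,"wz": -0.11,"grip": 0},{"dx": -3.1,"dy": 4,"dz": 0,"wx": 0,"wy": 0,"wz": -0.16,"grip": 0},{"dx": -4.2,"dy": 5.4,"dz": 0,"wx": 0,"wy": 0,"wz": -0.22,"grip": 0},{"dx": -5.3,"dy": 6.8,"dz": 0,"wx": 0,"wy": 0,"wz": -0.28,"grip": 0},{"dx": -6.3,"dy": 8.1,"dz": 0,"wx": 0,"wy": 0,"wz": -0.33,"grip": 0},{"dx": -7.2,"dy": 9.3,"dz": 0,"wx": 0,"wy": 0,"wz": -0.38,"grip": 0},{"dx": -7.9,"dy": 10.1,"dz": 0,"wx": 0,"wy": 0,"wz": -0.41,"grip": 0},{"dx": -8.15,"dy": 10.5,"dz": 0,"wx": 0,"wy": 0,"wz": -0.418,"grip": 0}])

```text
clock: 5.4
eef_pos: [0.6405, -0.036, 0.1596]
tool_rot: [-0.141, 0.99, 0.0, -0.0]
ft_force: [1.0, -0.2, -3.9]
grip_width: 0.008
grasp_force: 58.4
```

Call:
arm_command(increments=[{"dx": 0,"dy": 0,"dz": 0,"wx": 0,"wy": 0,"wz": 0,"grip": 0},{"dx": 0,"dy": 0,"dz": 0,"wx": 0,"wy": 0,"wz": 0,"grip": 0}])

```text
clock: 5.6
eef_pos: [0.6391, -0.0378, 0.1601]
tool_rot: [-0.139, 0.99, -0.0, -0.0]
ft_force: [-0.4, 0.2, -4.2]
grip_width: 0.0077
grasp_force: 58.4
```

Run:
```python
from h import *
to([.6104,.066,.1615],196)
im,d=shot('top','top3.png'); im,d2=shot('side','side3.png')
for n,D in(('top',d),('side',d2)):
    p=world(n,D).reshape(-1,3); O=np.array([.5795,.1737]); a=np.radians(16)
    q=p[:,:2]-O; xr=q@[np.cos(a),np.sin(a)]; yr=q@[-np.sin(a),np.cos(a)]
    k=(abs(xr)<.09)&(yr<-.135)&(yr>-.3)
    for z0,z1,nm in((.115,.14,'rim'),):
        s=k&(p[:,2]>z0)&(p[:,2]<z1); b=np.stack([xr[s],yr[s]],1)*1000
        print(n,nm,s.sum(),cv2.minAreaRect(b.astype(np.float32)),np.percentile(p[s,2],[5,50,95]).round(4))
        for lab,m in(('front',b[:,1]<-260),('back',(b[:,1]>-175))): 
            if m.sum()>3: print(lab,m.sum(),np.percentile(p[s][m][:,2],[50,90]).round(4))
    s=k&(abs(xr)<.16)&(yr<-.1)&(yr>-.25)&(abs(xr)>.025)&(p[:,2]>.16)&(p[:,2]<.2); b=np.stack([xr[s],yr[s]],1)*1000
    print('bar',s.sum(),cv2.minAreaRect(b.astype(np.float32)),np.percentile(p[s,2],[5,50,95]).round(4))
```

```text
clock 5.6
joint_pos [-5.8900e-02  5.5660e-01  2.9220e-01  1.3072e+00 -3.0000e-04 -3.3800e-01]
eef_pos [ 0.6391 -0.0378  0.1601]
tool_rot [-1.391e-01  9.903e-01 -1.000e-04 -4.000e-04]
ft_force [-0.4029  0.1961 -4.1809]
grip_width 0.0077
grasp_force 58.4345
d cm [-0.1  10.77 -0.14]
tool x yaw -164.01
rotvec [-0.0001 -0.0009 -0.0002]
top rim 62 ((-44.21477127075195, -273.4427795410156), (30.337692260742188, 71.20953369140625), 63.25550842285156) [0.122  0.1265 0.1322]
front 51 [0.1264 0.131 ]
bar 2 ((45.89313507080078, -140.384033203125), (2.228114604949951, 0.0), 155.79296875) [0.1605 0.1622 0.1639]
side rim 747 ((-1.99005126953125, -219.18673706054688), (144.71987915039062, 122.85823822021484), 0.246629536151886) [0.1161 0.1247 0.1316]
front 260 [0.1247 0.1286]
back 188 [0.1248 0.1294]
bar 148 ((-15.686203002929688, -217.39952087402344), (86.1850814819336, 141.7764892578125), 51.92662811279297) [0.1614 0.1789 0.1839]
```

View pics/side3.png

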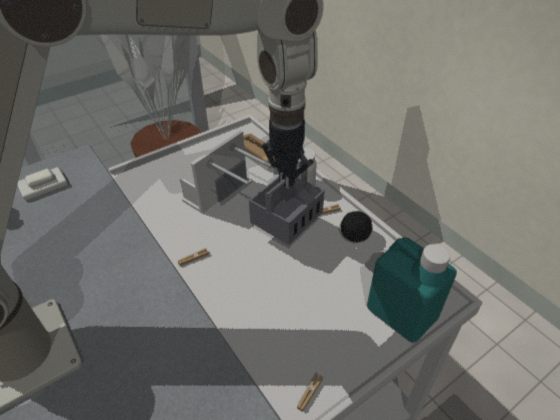

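The basket at (287,205) is level, square to the rack and centred, just short of the tips. Its rim is at about z = 0.127 and the bar at about 0.178, so it clears the prongs. Next I go forward.

Call:
arm_command(increments=[{"dx": -0.1,"dy": 0.4,"dz": -0.1,"wx": 0,"wy": 0,"wz": 0,"grip": 0},{"dx": -0.1,"dy": 1.3,"dz": -0.1,"wx": 0,"wy": 0,"wz": 0,"grip": 0},{"dx": -0.1,"dy": 2.4,"dz": -0.1,"wx": 0,"wy": 0,"wz": 0,"grip": 0},{"dx": -0.1,"dy": 3.7,"dz": -0.1,"wx": 0,"wy": 0,"wz": 0,"grip": 0},{"dx": -0.1,"dy": 5,"dz": -0.1,"wx": 0,"wy": 0,"wz": 0,"grip": 0},{"dx": -0.1,"dy": 6.3,"dz": -0.1,"wx": 0,"wy": 0,"wz": 0,"grip": 0},{"dx": -0.1,"dy": 7.6,"dz": -0.1,"wx": 0,"wy": 0,"wz": 0,"grip": 0},{"dx": -0.1,"dy": 8.9,"dz": -0.1,"wx": 0,"wy": 0,"wz": 0,"grip": 0},{"dx": -0.1,"dy": 10,"dz": -0.1,"wx": 0,"wy": 0,"wz": 0,"grip": 0},{"dx": -0.1,"dy": 10.8,"dz": -0.1,"wx": 0,"wy": 0,"wz": 0,"grip": 0}])

```text
clock: 6.7
eef_pos: [0.6102, 0.0677, 0.1613]
tool_rot: [-0.14, 0.99, 0.0, -0.0]
ft_force: [-0.3, 0.3, -2.6]
grip_width: 0.0078
grasp_force: 58.5
```

Call:
arm_command(increments=[{"dx": 0,"dy": 0,"dz": 0,"wx": 0,"wy": 0,"wz": 0,"grip": 0},{"dx": 0,"dy": 0,"dz": 0,"wx": 0,"wy": 0,"wz": 0,"grip": 0}])

```text
clock: 6.9
eef_pos: [0.6107, 0.0664, 0.1613]
tool_rot: [-0.139, 0.99, -0.0, 0.0]
ft_force: [-0.3, -0.7, -4.1]
grip_width: 0.0077
grasp_force: 58.5
```

Run:
```python
from h import *
to([.6104,.066,.138],196)
shot('side','side4.png')
```

```text
clock 6.9
joint_pos [ 1.0850e-01  5.0250e-01  2.0570e-01  1.2739e+00 -5.0000e-04 -1.7090e-01]
eef_pos [0.6107 0.0664 0.1613]
tool_rot [-1.392e-01  9.903e-01 -3.000e-04  1.000e-04]
ft_force [-0.3051 -0.7036 -4.1244]
grip_width 0.0077
grasp_force 58.463
d cm [ 0.03 -0.03  2.33]
tool x yaw -163.99
rotvec [-0.0006  0.0001  0.0001]
```

View pics/side4.png

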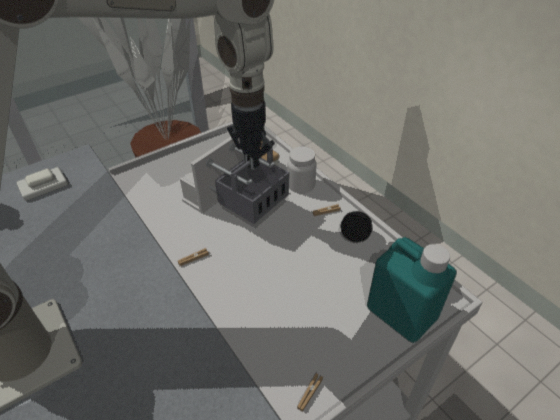

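The prongs pass over the rim and under the bar near (230,175), with no contact force. Next I lower the bar onto them.

Call:
arm_command(increments=[{"dx": 0,"dy": 0,"dz": 0.3,"wx": 0,"wy": 0,"wz": 0,"grip": 0},{"dx": 0,"dy": 0,"dz": 0.7,"wx": 0,"wy": 0,"wz": 0,"grip": 0},{"dx": 0,"dy": 0,"dz": 1.1,"wx": 0,"wy": 0,"wz": 0,"grip": 0},{"dx": 0,"dy": 0,"dz": 1.5,"wx": 0,"wy": 0,"wz": 0,"grip": 0},{"dx": 0,"dy": 0,"dz": 1.8,"wx": 0,"wy": 0,"wz": 0,"grip": 0},{"dx": 0,"dy": 0,"dz": 2.0,"wx": 0,"wy": 0,"wz": 0,"grip": 0},{"dx": 0,"dy": 0,"dz": 2.15,"wx": 0,"wy": 0,"wz": 0,"grip": 0},{"dx": 0,"dy": 0,"dz": 2.15,"wx": 0,"wy": 0,"wz": 0,"grip": 0}])

```text
clock: 7.75
eef_pos: [0.6105, 0.0665, 0.1396]
tool_rot: [-0.139, 0.99, 0.0, -0.0]
ft_force: [-0.1, -0.3, -3.0]
grip_width: 0.0079
grasp_force: 58.5
```

Call:
arm_command(increments=[{"dx": 0,"dy": 0,"dz": 0.1,"wx": 0,"wy": 0,"wz": 0,"grip": 0},{"dx": 0,"dy": 0,"dz": 0.2,"wx": 0,"wy": 0,"wz": 0,"grip": 0},{"dx": 0,"dy": 0,"dz": 0.25,"wx": 0,"wy": 0,"wz": 0,"grip": 0},{"dx": 0,"dy": 0,"dz": 0.25,"wx": 0,"wy": 0,"wz": 0,"grip": 0}])

```text
clock: 8.15
eef_pos: [0.6106, 0.0664, 0.1375]
tool_rot: [-0.139, 0.99, 0.0, 0.0]
ft_force: [-0.2, 0.4, -3.0]
grip_width: 0.0083
grasp_force: 58.5
```

Call:
arm_command(increments=[{"dx": 0,"dy": 0,"dz": 0.1,"wx": 0,"wy": 0,"wz": 0,"grip": 0},{"dx": 0,"dy": 0,"dz": 0.15,"wx": 0,"wy": 0,"wz": 0,"grip": 0},{"dx": 0,"dy": 0,"dz": 0.15,"wx": 0,"wy": 0,"wz": 0,"grip": 0}])

```text
clock: 8.45
eef_pos: [0.6108, 0.0665, 0.137]
tool_rot: [-0.139, 0.99, 0.0, 0.001]
ft_force: [-2.7, -0.4, 5.1]
grip_width: 0.0076
grasp_force: 59.3
```

Call:
arm_command(increments=[{"dx": 0,"dy": 0,"dz": -0.1,"wx": 0,"wy": 0,"wz": 0,"grip": 1},{"dx": 0,"dy": 0,"dz": -0.1,"wx": 0,"wy": 0,"wz": 0,"grip": 1.6},{"dx": 0,"dy": 0,"dz": -0.1,"wx": 0,"wy": 0,"wz": 0,"grip": 2.5},{"dx": 0,"dy": 0,"dz": -0.1,"wx": 0,"wy": 0,"wz": 0,"grip": 4},{"dx": 0,"dy": 0,"dz": -0.1,"wx": 0,"wy": 0,"wz": 0,"grip": 4},{"dx": 0,"dy": 0,"dz": -0.1,"wx": 0,"wy": 0,"wz": 0,"grip": 4}])

```text
clock: 9.05
eef_pos: [0.6106, 0.0664, 0.1366]
tool_rot: [-0.139, 0.99, 0.0, -0.0]
ft_force: [0.4, 0.4, 0.3]
grip_width: 0.04
grasp_force: 0.0
```

Call:
arm_command(increments=[{"dx": 0,"dy": 0,"dz": -1,"wx": 0,"wy": 0,"wz": 0,"grip": 4},{"dx": 0,"dy": 0,"dz": -2.5,"wx": 0,"wy": 0,"wz": 0,"grip": 4},{"dx": 0,"dy": 0,"dz": -4.5,"wx": 0,"wy": 0,"wz": 0,"grip": 4},{"dx": 0,"dy": 0,"dz": -7,"wx": 0,"wy": 0,"wz": 0,"grip": 4},{"dx": 0,"dy": 0,"dz": -9,"wx": 0,"wy": 0,"wz": 0,"grip": 4},{"dx": 0,"dy": 0,"dz": -10,"wx": 0,"wy": 0,"wz": 0,"grip": 4},{"dx": 0,"dy": -4,"dz": -10,"wx": 0,"wy": 0,"wz": 0,"grip": 0},{"dx": 0,"dy": -8,"dz": -10,"wx": 0,"wy": 0,"wz": 0,"grip": 0},{"dx": 0,"dy": -11,"dz": -10,"wx": 0,"wy": 0,"wz": 0,"grip": 0},{"dx": 0,"dy": -13,"dz": -10,"wx": 0,"wy": 0,"wz": 0,"grip": 0}])

```text
clock: 10.05
eef_pos: [0.6466, -0.0607, 0.2365]
tool_rot: [-0.138, 0.99, -0.0, -0.0]
ft_force: [-0.2, -0.0, 0.7]
grip_width: -0.0003
grasp_force: 0.0
```

```bash
cat >> h.py <<'E'
O=np.array([.5795,.1737]); A=np.radians(16)
def w2r(p): q=p[...,:2]-O; return np.stack([q@[np.cos(A),np.sin(A)],q@[-np.sin(A),np.cos(A)],p[...,2]],-1)
def r2w(x,y,z): return np.array([O[0]+x*np.cos(A)-y*np.sin(A),O[1]+x*np.sin(A)+y*np.cos(A),z])
def basket(d,n='side'):
    p=w2r(world(n,d).reshape(-1,3)); k=(abs(p[:,0])<.09)&(p[:,1]<-.01)&(p[:,1]>-.25)&(p[:,2]>.098)&(p[:,2]<.112)
    q=p[k]; print('rim rect',k.sum(),cv2.minAreaRect((q[:,:2]*1000).astype(np.float32)))
    print('front edge y',np.percentile(q[:,1],[1,3]).round(4))
    for lab,m in(('front',q[:,1]<np.percentile(q[:,1],2)+.008),): print(lab,m.sum(),np.percentile(q[m][:,2],[50,95]).round(4))
    f=p[(abs(p[:,0])<.06)&(p[:,1]<-.1)&(p[:,1]>-.25)&(p[:,2]>.035)&(p[:,2]<.1)]
    for z in(.04,.06,.08,.095):
        s=f[abs(f[:,2]-z)<.006]; s=s[s[:,1]<np.percentile(s[:,1],50)] if len(s) else s
        if len(s): print('front wall z',z,len(s),np.median(s[:,1]).round(4))
E
python3 - <<'E'
from h import *
im,d=shot('side','side5.png'); basket(d)
print(r2w(0,-.205,.18)); to(r2w(0,-.205,.18),196,0)
E
```

```text
rim rect 646 ((-0.15512847900390625, -99.69131469726562), (146.8360137939453, 143.64865112304688), 89.8769760131836)
front edge y [-0.1723 -0.1718]
front 141 [0.1036 0.1069]
front wall z 0.04 63 -0.1713
front wall z 0.06 53 -0.1719
front wall z 0.08 51 -0.1718
front wall z 0.095 50 -0.1719
[ 0.63600566 -0.02335865  0.18      ]
clock 10.1
joint_pos [-0.0967  0.5532  0.4833  1.5009 -0.002  -0.3716]
eef_pos [ 0.6471 -0.0634  0.2362]
tool_rot [-1.370e-01  9.906e-01 -1.000e-03 -2.000e-04]
ft_force [ 1.3391 -1.3326 -0.381 ]
grip_width -0.0002
grasp_force 0.0
d cm [-0.02  4.16  5.61]
tool x yaw -164.25
rotvec [-0.0019 -0.0007 -0.0044]
```

View pics/side5.png

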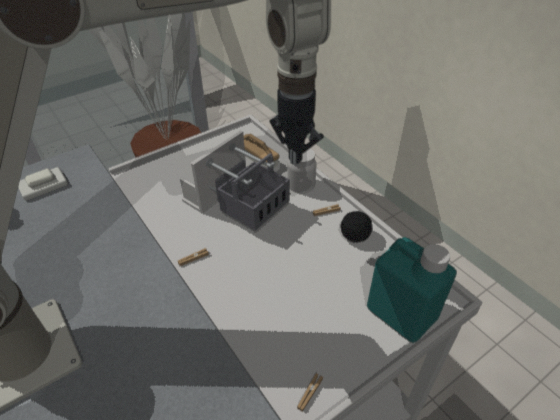

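Hung level by itself: the front wall is at rack y = -172 mm at all heights and the rim is at z = 104 mm. The gripper is clear at (300,150). Next I lean it back.

Call:
arm_command(increments=[{"dx": 0,"dy": 0,"dz": 0,"wx": -0.14,"wy": 0,"wz": 0,"grip": 0},{"dx": 0,"dy": 0,"dz": 0,"wx": -0.28,"wy": 0,"wz": 0,"grip": 0},{"dx": 0,"dy": 0,"dz": 0,"wx": -0.4,"wy": 0,"wz": 0,"grip": 0},{"dx": 0,"dy": 0,"dz": 0,"wx": -0.45,"wy": 0,"wz": 0,"grip": 0},{"dx": 0,"dy": 0,"dz": 0,"wx": -0.45,"wy": 0,"wz": 0,"grip": 0}])

```text
clock: 10.6
eef_pos: [0.6462, -0.0601, 0.2343]
tool_rot: [-0.134, 0.965, 0.222, -0.033]
ft_force: [-1.0, -0.6, -1.1]
grip_width: 0.0
grasp_force: 0.0
```

Run:
```python
from h import *
to(r2w(0,-.225,.073),196,-.45)
```

```text
clock 10.6
joint_pos [-0.2675  0.767   0.7713  1.8245  0.3811 -0.5917]
eef_pos [ 0.6462 -0.0601  0.2343]
tool_rot [-0.134   0.9653  0.2217 -0.0328]
ft_force [-1.0381 -0.576  -1.1212]
grip_width 0.0
grasp_force 0.0
d cm [-0.09 -5.42 15.3 ]
tool x yaw -164.15
rotvec [ 0.0021 -0.0023 -0.004 ]
```

Call:
arm_command(increments=[{"dx": 0,"dy": -1,"dz": 2,"wx": 0,"wy": 0,"wz": 0,"grip": 0},{"dx": 0,"dy": -2,"dz": 4.5,"wx": 0,"wy": 0,"wz": 0,"grip": 0},{"dx": 0,"dy": -3,"dz": 7.5,"wx": 0,"wy": 0,"wz": 0,"grip": 0},{"dx": 0,"dy": -4,"dz": 10.5,"wx": 0,"wy": 0,"wz": 0,"grip": 0},{"dx": 0,"dy": -5,"dz": 13,"wx": 0,"wy": 0,"wz": 0,"grip": 0},{"dx": 0,"dy": -5.4,"dz": 14.6,"wx": 0,"wy": 0,"wz": -0.004,"grip": 0},{"dx": 0,"dy": -5.4,"dz": 15.3,"wx": 0,"wy": 0,"wz": -0.004,"grip": 0},{"dx": 0,"dy": -5.4,"dz": 15.3,"wx": 0,"wy": 0,"wz": -0.004,"grip": 0}])

```text
clock: 11.4
eef_pos: [0.6409, -0.0397, 0.0754]
tool_rot: [-0.138, 0.965, 0.221, -0.031]
ft_force: [0.3, 0.4, -0.0]
grip_width: 0.0003
grasp_force: 0.0
```

Run:
```python
from h import *
to(r2w(0,-.195,.073),196,-.45)
im,d=shot('side','side6.png'); basket(d)
```

```text
clock 11.4
joint_pos [-0.2409  0.8027  0.4268  1.4323  0.3863 -0.5724]
eef_pos [ 0.6409 -0.0397  0.0754]
tool_rot [-0.1384  0.9649  0.221  -0.0313]
ft_force [ 0.2515  0.3613 -0.013 ]
grip_width 0.0003
grasp_force 0.0
d cm [0.   2.33 1.39]
tool x yaw -163.69
rotvec [ 0.0003 -0.0017  0.0052]
rim rect 651 ((0.2939300537109375, -137.95367431640625), (144.87594604492188, 223.17430114746094), 0.27435916662216187)
front edge y [-0.2427 -0.2368]
front 33 [0.1062 0.1111]
front wall z 0.04 63 -0.1712
front wall z 0.06 45 -0.1719
front wall z 0.08 57 -0.1728
front wall z 0.095 55 -0.2185
```

View pics/side6.png

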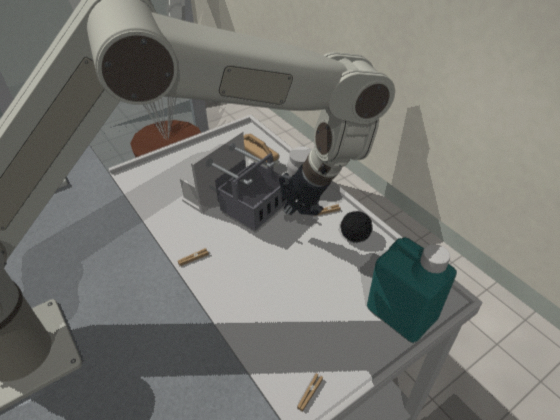

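Fingertips at about (297,205) face the middle of the front wall, with nothing touching. Next I advance along the rack's +y, which in the tool frame is 0.9 dy and 0.435 dz.

Call:
arm_command(increments=[{"dx": 0,"dy": 0.45,"dz": 0.22,"wx": 0,"wy": 0,"wz": 0.005,"grip": 0},{"dx": 0,"dy": 0.9,"dz": 0.44,"wx": 0,"wy": 0,"wz": 0.005,"grip": 0},{"dx": 0,"dy": 1.35,"dz": 0.66,"wx": 0,"wy": 0,"wz": 0.005,"grip": 0},{"dx": 0,"dy": 1.8,"dz": 0.88,"wx": 0,"wy": 0,"wz": 0.005,"grip": 0},{"dx": 0,"dy": 2.2,"dz": 1.07,"wx": 0,"wy": 0,"wz": 0.005,"grip": 0},{"dx": 0,"dy": 2.5,"dz": 1.22,"wx": 0,"wy": 0,"wz": 0.005,"grip": 0},{"dx": 0,"dy": 2.7,"dz": 1.31,"wx": 0,"wy": 0,"wz": 0.005,"grip": 0},{"dx": 0,"dy": 2.7,"dz": 1.31,"wx": 0,"wy": 0,"wz": 0.005,"grip": 0}])

```text
clock: 12.25
eef_pos: [0.6329, -0.0122, 0.0755]
tool_rot: [-0.135, 0.965, 0.221, -0.031]
ft_force: [0.1, -0.2, 0.6]
grip_width: 0.0001
grasp_force: 0.0
```

Call:
arm_command(increments=[{"dx": 0,"dy": 0.2,"dz": 0.1,"wx": 0,"wy": 0,"wz": 0,"grip": 0},{"dx": 0,"dy": 0.4,"dz": 0.19,"wx": 0,"wy": 0,"wz": 0,"grip": 0},{"dx": 0,"dy": 0.6,"dz": 0.29,"wx": 0,"wy": 0,"wz": 0,"grip": 0},{"dx": 0,"dy": 0.8,"dz": 0.39,"wx": 0,"wy": 0,"wz": 0,"grip": 0},{"dx": 0,"dy": 0.9,"dz": 0.44,"wx": 0,"wy": 0,"wz": 0,"grip": 0},{"dx": 0,"dy": 0.9,"dz": 0.44,"wx": 0,"wy": 0,"wz": 0,"grip": 0}])

```text
clock: 12.85
eef_pos: [0.6303, -0.0026, 0.0755]
tool_rot: [-0.135, 0.965, 0.221, -0.031]
ft_force: [0.1, -0.6, -0.3]
grip_width: -0.0002
grasp_force: 0.0
```

```bash
cat >> h.py <<'E'
def front(d):
    # front-wall points of the basket at rack |x| 20..60 and low on the wall
    p=w2r(world('side',d).reshape(-1,3))
    for a,b in((-.065,-.02),(.02,.065)):
        for z in(.04,.055,.075,.09):
            s=p[(p[:,0]>a)&(p[:,0]<b)&(abs(p[:,2]-z)<.007)&(p[:,1]>-.18)&(p[:,1]<-.125),1]
            if len(s)>4: print('x',a,b,'z',z,len(s),np.percentile(s,[10,25,50]).round(4))
E
python3 - <<'E'
from h import *
o=st(); print('tcp rack',w2r(np.array(o['eef_pos'])).round(4)); im,d=shot('side'); front(d)
E
```

```text
clock 12.85
joint_pos [-0.1919  0.7593  0.3437  1.3712  0.398  -0.5141]
eef_pos [ 0.6303 -0.0026  0.0755]
tool_rot [-0.1353  0.9654  0.2209 -0.0312]
ft_force [ 0.076  -0.6027 -0.2857]
grip_width -0.0002
grasp_force 0.0
tcp rack [ 0.0002 -0.1835  0.0755]
x -0.065 -0.02 z 0.04 49 [-0.172  -0.1715 -0.1709]
x -0.065 -0.02 z 0.055 49 [-0.1722 -0.1715 -0.1709]
x -0.065 -0.02 z 0.075 49 [-0.1722 -0.1717 -0.1713]
x -0.065 -0.02 z 0.09 51 [-0.1725 -0.1718 -0.171 ]
x 0.02 0.065 z 0.04 5 [-0.172  -0.1716 -0.1709]
```

Call:
arm_command(increments=[{"dx": 0,"dy": 0.2,"dz": 0.1,"wx": 0,"wy": 0,"wz": 0,"grip": 0},{"dx": 0,"dy": 0.4,"dz": 0.19,"wx": 0,"wy": 0,"wz": 0,"grip": 0},{"dx": 0,"dy": 0.6,"dz": 0.29,"wx": 0,"wy": 0,"wz": 0,"grip": 0},{"dx": 0,"dy": 0.8,"dz": 0.39,"wx": 0,"wy": 0,"wz": 0,"grip": 0},{"dx": 0,"dy": 1.0,"dz": 0.48,"wx": 0,"wy": 0,"wz": 0,"grip": 0},{"dx": 0,"dy": 1.2,"dz": 0.58,"wx": 0,"wy": 0,"wz": 0,"grip": 0},{"dx": 0,"dy": 1.4,"dz": 0.68,"wx": 0,"wy": 0,"wz": 0,"grip": 0},{"dx": 0,"dy": 1.4,"dz": 0.68,"wx": 0,"wy": 0,"wz": 0,"grip": 0}])

```text
clock: 13.7
eef_pos: [0.6259, 0.0126, 0.0755]
tool_rot: [-0.135, 0.965, 0.221, -0.031]
ft_force: [0.3, -1.3, -0.7]
grip_width: 0.0001
grasp_force: 0.2
```

Run:
```python
from h import *
o=st(); print('tcp rack',w2r(np.array(o['eef_pos'])).round(4)); im,d=shot('side'); front(d)
```

```text
clock 13.7
joint_pos [-0.1711  0.7436  0.3139  1.3487  0.4027 -0.4922]
eef_pos [0.6259 0.0126 0.0755]
tool_rot [-0.1353  0.9653  0.2212 -0.0312]
ft_force [ 0.3004 -1.3227 -0.6689]
grip_width 0.0001
grasp_force 0.2383
tcp rack [ 0.0002 -0.1677  0.0755]
x -0.065 -0.02 z 0.04 41 [-0.1566 -0.1562 -0.1553]
x -0.065 -0.02 z 0.055 44 [-0.1582 -0.1577 -0.1567]
x -0.065 -0.02 z 0.075 47 [-0.1596 -0.1593 -0.1585]
x -0.065 -0.02 z 0.09 45 [-0.1613 -0.1604 -0.1596]
x 0.02 0.065 z 0.04 10 [-0.1566 -0.1563 -0.1557]
```

Call:
arm_command(increments=[{"dx": 0,"dy": 0.15,"dz": 0.07,"wx": 0,"wy": 0,"wz": 0,"grip": 0},{"dx": 0,"dy": 0.3,"dz": 0.14,"wx": 0,"wy": 0,"wz": 0,"grip": 0},{"dx": 0,"dy": 0.45,"dz": 0.22,"wx": 0,"wy": 0,"wz": 0,"grip": 0},{"dx": 0,"dy": 0.6,"dz": 0.29,"wx": 0,"wy": 0,"wz": 0,"grip": 0},{"dx": 0,"dy": 0.75,"dz": 0.36,"wx": 0,"wy": 0,"wz": 0,"grip": 0},{"dx": 0,"dy": 0.9,"dz": 0.43,"wx": 0,"wy": 0,"wz": 0,"grip": 0},{"dx": 0,"dy": 1.0,"dz": 0.48,"wx": 0,"wy": 0,"wz": 0,"grip": 0},{"dx": 0,"dy": 1.0,"dz": 0.48,"wx": 0,"wy": 0,"wz": 0,"grip": 0}])

```text
clock: 14.55
eef_pos: [0.6238, 0.0213, 0.076]
tool_rot: [-0.135, 0.966, 0.22, -0.03]
ft_force: [1.4, -7.1, 2.6]
grip_width: 0.0002
grasp_force: 3.6
```

Run:
```python
from h import *
o=st(); print('tcp rack',w2r(np.array(o['eef_pos'])).round(4)); im,d=shot('side'); front(d)
```

```text
clock 14.55
joint_pos [-0.1578  0.7323  0.2953  1.3324  0.4031 -0.4762]
eef_pos [0.6238 0.0213 0.076 ]
tool_rot [-0.135   0.9658  0.2195 -0.0302]
ft_force [ 1.4246 -7.1393  2.5682]
grip_width 0.0002
grasp_force 3.6406
tcp rack [ 0.0006 -0.1587  0.076 ]
x -0.065 -0.02 z 0.04 43 [-0.1486 -0.1478 -0.1472]
x -0.065 -0.02 z 0.055 43 [-0.1502 -0.1492 -0.1487]
x -0.065 -0.02 z 0.075 50 [-0.1514 -0.1507 -0.1502]
x -0.065 -0.02 z 0.09 47 [-0.1521 -0.1516 -0.1511]
x 0.02 0.065 z 0.04 13 [-0.1481 -0.1476 -0.1469]
```

The basket is pressed on the plate but tilted about 4°, because bar friction holds the top back. I back off, raise the contact to about 10 mm below the rim and push again.

Call:
arm_command(increments=[{"dx": 0,"dy": -0.6,"dz": -0.29,"wx": 0,"wy": 0,"wz": 0,"grip": 0},{"dx": 0,"dy": -1.2,"dz": -0.58,"wx": 0,"wy": 0,"wz": 0,"grip": 0},{"dx": 0,"dy": -1.8,"dz": -0.87,"wx": 0,"wy": 0,"wz": 0,"grip": 0},{"dx": 0,"dy": -1.6,"dz": -1.4,"wx": 0,"wy": 0,"wz": 0,"grip": 0},{"dx": 0,"dy": -1.2,"dz": -2.2,"wx": 0,"wy": 0,"wz": 0,"grip": 0},{"dx": 0,"dy": -1.2,"dz": -2.2,"wx": 0,"wy": 0,"wz": 0,"grip": 0},{"dx": 0,"dy": -1.2,"dz": -2.2,"wx": 0,"wy": 0,"wz": 0,"grip": 0}])

```text
clock: 15.3
eef_pos: [0.629, 0.0035, 0.0908]
tool_rot: [-0.136, 0.965, 0.221, -0.031]
ft_force: [-0.1, -0.9, -0.1]
grip_width: -0.0001
grasp_force: 0.0
```

Run:
```python
from h import *
o=st(); print('tcp rack',w2r(np.array(o['eef_pos'])).round(4)); im,d=shot('side'); front(d)
to(r2w(0,-.163,.088),196,-.45)
```

```text
clock 15.3
joint_pos [-0.1834  0.7403  0.3496  1.3914  0.3999 -0.5053]
eef_pos [0.629  0.0035 0.0908]
tool_rot [-0.1355  0.9654  0.2208 -0.0306]
ft_force [-0.0995 -0.9251 -0.1488]
grip_width -0.0001
grasp_force 0.0
tcp rack [ 0.0007 -0.1773  0.0908]
x -0.065 -0.02 z 0.04 51 [-0.1589 -0.1583 -0.1575]
x -0.065 -0.02 z 0.055 53 [-0.1594 -0.1582 -0.1575]
x -0.065 -0.02 z 0.075 55 [-0.1588 -0.1579 -0.1569]
x -0.065 -0.02 z 0.09 56 [-0.1575 -0.1572 -0.1565]
x 0.02 0.065 z 0.04 31 [-0.1594 -0.1587 -0.158 ]
clock 15.35
joint_pos [-0.1835  0.7406  0.3491  1.3913  0.3998 -0.5053]
eef_pos [0.6287 0.0035 0.0904]
tool_rot [-0.1354  0.9654  0.2209 -0.0309]
ft_force [-0.247   1.1086 -0.5997]
grip_width -0.0001
grasp_force 0.0
d cm [0.04 1.17 0.83]
tool x yaw -164.03
rotvec [-0.0001  0.0003 -0.0004]
```

Call:
arm_command(increments=[{"dx": 0,"dy": 0.25,"dz": 0.12,"wx": 0,"wy": 0,"wz": 0,"grip": 0},{"dx": 0,"dy": 0.5,"dz": 0.24,"wx": 0,"wy": 0,"wz": 0,"grip": 0},{"dx": 0,"dy": 0.75,"dz": 0.36,"wx": 0,"wy": 0,"wz": 0,"grip": 0},{"dx": 0,"dy": 1.0,"dz": 0.48,"wx": 0,"wy": 0,"wz": 0,"grip": 0},{"dx": 0,"dy": 1.25,"dz": 0.6,"wx": 0,"wy": 0,"wz": 0,"grip": 0},{"dx": 0,"dy": 1.5,"dz": 0.72,"wx": 0,"wy": 0,"wz": 0,"grip": 0},{"dx": 0,"dy": 1.75,"dz": 0.84,"wx": 0,"wy": 0,"wz": 0,"grip": 0},{"dx": 0,"dy": 2.0,"dz": 0.96,"wx": 0,"wy": 0,"wz": 0,"grip": 0},{"dx": 0,"dy": 2.0,"dz": 0.96,"wx": 0,"wy": 0,"wz": 0,"grip": 0},{"dx": 0,"dy": 2.0,"dz": 0.96,"wx": 0,"wy": 0,"wz": 0,"grip": 0}])

```text
clock: 16.35
eef_pos: [0.6227, 0.0239, 0.0901]
tool_rot: [-0.135, 0.966, 0.22, -0.031]
ft_force: [0.5, -4.4, 1.0]
grip_width: 0.0002
grasp_force: 2.4
```

Run:
```python
from h import *
o=st(); print('tcp rack',w2r(np.array(o['eef_pos'])).round(4)); im,d=shot('side'); front(d)
```

```text
clock 16.35
joint_pos [-0.1547  0.7191  0.3083  1.3595  0.4049 -0.4736]
eef_pos [0.6227 0.0239 0.0901]
tool_rot [-0.135   0.9655  0.2204 -0.0309]
ft_force [ 0.5263 -4.3996  1.03  ]
grip_width 0.0002
grasp_force 2.3949
tcp rack [ 0.0002 -0.1559  0.0901]
x -0.065 -0.02 z 0.04 49 [-0.1488 -0.1483 -0.1475]
x -0.065 -0.02 z 0.055 50 [-0.1495 -0.1487 -0.1478]
x -0.065 -0.02 z 0.075 57 [-0.1497 -0.1491 -0.1481]
x -0.065 -0.02 z 0.09 53 [-0.1492 -0.1485 -0.1479]
x 0.02 0.065 z 0.04 35 [-0.1489 -0.1486 -0.1479]
x 0.02 0.065 z 0.055 21 [-0.1498 -0.1489 -0.1482]
```

Call:
arm_command(increments=[{"dx": 0,"dy": 0.15,"dz": 0.07,"wx": 0,"wy": 0,"wz": 0,"grip": 0},{"dx": 0,"dy": 0.3,"dz": 0.14,"wx": 0,"wy": 0,"wz": 0,"grip": 0},{"dx": 0,"dy": 0.45,"dz": 0.22,"wx": 0,"wy": 0,"wz": 0,"grip": 0},{"dx": 0,"dy": 0.6,"dz": 0.29,"wx": 0,"wy": 0,"wz": 0,"grip": 0},{"dx": 0,"dy": 0.65,"dz": 0.31,"wx": 0,"wy": 0,"wz": 0,"grip": 0},{"dx": 0,"dy": 0.65,"dz": 0.31,"wx": 0,"wy": 0,"wz": 0,"grip": 0},{"dx": 0,"dy": 0.65,"dz": 0.31,"wx": 0,"wy": 0,"wz": 0,"grip": 0}])

```text
clock: 17.1
eef_pos: [0.6213, 0.029, 0.0901]
tool_rot: [-0.135, 0.966, 0.219, -0.03]
ft_force: [1.0, -9.9, -0.6]
grip_width: 0.0003
grasp_force: 4.9
```

Run:
```python
from h import *
o=st(); print('tcp rack',w2r(np.array(o['eef_pos'])).round(4)); im,d=shot('side','side7.png'); front(d)
p=w2r(world('side',d).reshape(-1,3)); s=p[(abs(p[:,0])<.05)&(p[:,1]>-.036)&(p[:,1]<-.012)&(p[:,2]>.1)&(p[:,2]<.109)]; print('plate?',len(s),np.percentile(s,[10,50,90],axis=0).round(4) if len(s) else '')
f=np.array([monitor.get_obs()['ft_force'] for _ in range(5)]); print(f.mean(0)@[-np.sin(A),np.cos(A),0])
```

```text
clock 17.1
joint_pos [-0.1464  0.7122  0.2967  1.3491  0.404  -0.4631]
eef_pos [0.6213 0.029  0.0901]
tool_rot [-0.1346  0.9659  0.2189 -0.0305]
ft_force [ 0.9504 -9.9017 -0.5605]
grip_width 0.0003
grasp_force 4.9018
tcp rack [ 0.0003 -0.1506  0.0901]
x -0.065 -0.02 z 0.04 48 [-0.1447 -0.1436 -0.1426]
x -0.065 -0.02 z 0.055 53 [-0.1444 -0.1438 -0.1432]
x -0.065 -0.02 z 0.075 53 [-0.1445 -0.1436 -0.1429]
x -0.065 -0.02 z 0.09 59 [-0.1442 -0.1436 -0.1427]
x 0.02 0.065 z 0.04 33 [-0.1442 -0.1434 -0.1425]
x 0.02 0.065 z 0.055 22 [-0.144  -0.1434 -0.1427]
plate? 103 [[-0.042  -0.0276  0.1028]
 [ 0.0016 -0.0242  0.1053]
 [ 0.0403 -0.0201  0.1084]]
-9.747796838048949
```

View pics/side7.png

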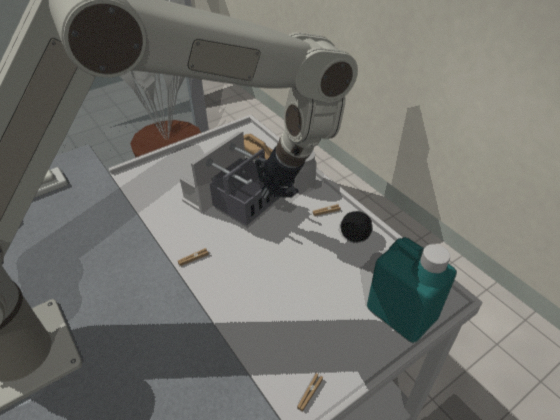

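Basket at (240,190) is flat on the plate, level and square. Its front wall is at rack y = -143.5 mm at all heights, so the plate is in about 11.5 mm, at about 10 N. I check that it is steady, then hand in.

Call:
arm_command(increments=[{"dx": 0,"dy": 0.04,"dz": 0.02,"wx": 0,"wy": 0,"wz": 0,"grip": 0},{"dx": 0,"dy": 0.04,"dz": 0.02,"wx": 0,"wy": 0,"wz": 0,"grip": 0},{"dx": 0,"dy": 0.04,"dz": 0.02,"wx": 0,"wy": 0,"wz": 0,"grip": 0},{"dx": 0,"dy": 0.04,"dz": 0.02,"wx": 0,"wy": 0,"wz": 0,"grip": 0},{"dx": 0,"dy": 0.04,"dz": 0.02,"wx": 0,"wy": 0,"wz": 0,"grip": 0}])

```text
clock: 17.65
eef_pos: [0.6213, 0.0292, 0.0901]
tool_rot: [-0.135, 0.966, 0.219, -0.03]
ft_force: [0.6, -10.2, 1.0]
grip_width: -0.0001
grasp_force: 5.2
```

Run:
```python
from h import *
o=st(); im,d=shot('side'); front(d)
print(job.job_done())
```

```text
clock 17.65
joint_pos [-0.146   0.7117  0.2961  1.3484  0.4038 -0.4625]
eef_pos [0.6213 0.0292 0.0901]
tool_rot [-0.1346  0.966   0.2187 -0.0304]
ft_force [  0.5685 -10.1951   0.9546]
grip_width -0.0001
grasp_force 5.1663
x -0.065 -0.02 z 0.04 48 [-0.1439 -0.1434 -0.1426]
x -0.065 -0.02 z 0.055 48 [-0.1444 -0.1434 -0.1426]
x -0.065 -0.02 z 0.075 49 [-0.144  -0.1433 -0.1428]
x -0.065 -0.02 z 0.09 53 [-0.1441 -0.1435 -0.1422]
x 0.02 0.065 z 0.04 31 [-0.1443 -0.1435 -0.1426]
x 0.02 0.065 z 0.055 22 [-0.1442 -0.1435 -0.1426]
the job is handed in; nothing more can be done
None
```

The basket hangs on the two prongs by itself and is pushed level and square onto the plate, which is in about 11.5 mm at a steady 10 N; I handed the job in at about 18 s.

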